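# Trap a spoon blank in the carver's work holder and hold the lock pin home

## Robot

A 7-joint arm with a two-finger parallel gripper is mounted at the origin on the work surface. World frame = base frame: x ahead of the robot, y to its left, z up, the work surface at z = 0. Lengths are in m, angles in rad, forces in N, time in s.
With the tool pointing down it reaches from about 0.425 to 0.825 m from the base axis. Payload 3.6 kg.
Tool frame: the origin (TCP) lies where the fingers leave the gripper's body, on its centre line; the fingertips stand 73 mm ahead of it and the grasp point (between the pads) lies 54 mm ahead of it; z points along the fingers, y is the line along which they close (so a half turn about z gives the same grasp; the last joint's range is limited). The gripper opens to 85 mm and grips with 20 to 120 N. Pads are 22 mm wide; open, the fingers measure 114 mm over their backs; the gripper's body (76 mm by 85 mm) begins 54 mm behind the grasp point. The pads swing forward as they close: fully open they stand 13 mm farther back than shut.
Start: joints at [-1.194, 0.615, -0.013, 1.423, 0.008, 1.103, -0.04], TCP at [0.255, 0.598, 0.304] pointing down, gripper open.
Joint ranges: [-3.12, 3.12], [-0.3, 2.06], [-1.34, 1.32], [0.26, 2.42], [-1.36, 4.5], [0.01, 1.98], [-2.84, 2.84]. Speed limits (rad/s): [2.79, 2.79, 3.14, 3.14, 3.14, 3.14, 3.14].

## Interface

Orientations are given as a unit quaternion [x, y, z, w].
In Python, from station import arm, snapshot, camera_info, ticket gives the robot as it stands. Calls block until the motion is done:
- arm.movep(position, orientation): joint-space move of the TCP to a pose.
- arm.line_to(position, velocity=0.15, ori=None): straight line of the TCP; ori=None keeps the orientation; velocity is the mean speed in m/s.
- arm.move_j(angles): joint-space move.
- arm.move_gripper(opening, effort=None): opening from 0.0 (shut) to 1.0 (fully open); effort is the grip in N (None keeps the last); returns when the fingers have stopped.
- arm.pause(seconds).
- arm.ik(position, orientation): joint angles nearest the present ones, or None.
- snapshot(name): name is "scene" or "top"; returns the picture (400x640x3 uint8, blue, green, red); there is no depth.
- camera_info(name): a dict with "fx", "fy", "cx", "cy" (pixels), "dist_coeffs" ([k1, k2, p1, p2, k3] as OpenCV has them; the pictures are not rectified), "R" (3x3) and "t" (3): a world point X has camera coordinates R X + t. Camera axes: x right, y down, z forward; pixel columns grow to the right and rows downward; lengths in m; the calibration is good to about 2 mm. A picture is of the moment at which its call begins. camera_info takes no time and is no camera call.
A pose or a line that the arm cannot do raises arm.MotionError and nothing moves.
- ticket.finish_job(): hands the job in; it is judged then, once.
Readings, each from a call of its own:
- arm.read_time(): time.
- arm.read_joint_positions(): joint angles.
- arm.read_dq(): joint speeds.
- arm.read_effort(): joint torques, N m.
- arm.read_tool_pos(): TCP position.
- arm.read_eef_rot(): TCP orientation.
- arm.read_ft_force(): force on the tool from outside, world axes, zero at the start.
- arm.read_wrist_torque(): the same for the moment, N m.
- arm.read_opening(): opening from 0.0 (shut) to 1.0 (fully open).
- arm.read_finger_force(): force on a finger pad.
Only numpy, scipy, OpenCV 4.12 (cv2) and the standard library are available. Lean on these libraries where they do the work, as an engineer would, in place of code of your own. Each camera call takes 0.05 s, during which the arm holds its last target. There are 200 camera calls.

## Task

Lay the spoon blank flat on the bed of the work holder, lengthwise between the fixed end stop and the sliding jaw, round head towards the end stop, and let go of it. Then pull up the jaw's lock plunger, slide the jaw exactly one hole towards the blank and let the pin into that hole. The plunger's spring is tired and leaves the pin only partly in, so finish holding the plunger knob: press it fully down with the gripper and keep holding it there when the program ends; leave the mallet, gouge and jar alone.

Things in the scene. Friction and masses are not known exactly. Their poses are not given: they have to be found in the camera images.
- holder: Fixed work holder: plywood base plate 350 x 200 x 18 mm. Origin: centre of its underside, on the bench; x along its length from the sliding jaw to the fixed end stop, y across it from the steel bar to the bed (roughly towards the robot), z up. End stop: wooden block, face at x = 125 mm, y -5 to 95, top at z = 50.
- bar (a point): Fixed steel bar on the holder's plate, 320 long, 34 wide, 36 mm tall, top 54 mm above the bench. This point: centre of its top face, at holder (0, -50, 54) mm; axes as the holder's. 14 mm holes in its top, 40 mm apart: x = -136, -96 (the pin starts here), -56 (next hole), -16, 24, 64, 104 mm.
- bed (a point): Where the blank's middle goes, on the bed surface: holder (45, 45, 18) mm, axes as the holder's. A blank centred here touches the end stop and has 9 mm to spare at the jaw once that is one hole on (49 mm before). A blank laid nearer the jaw is pushed along by it.
- blank: Loose spoon blank, pale wood, about 90 g, 160 long, 24 mm thick: square handle 22 mm wide from x = -80 to 42 mm, round flat head of 52 mm diameter centred at x = 54. Origin under the middle of its length; x along it to the head, z up. Starts flat on the bench beside the holder.
- blank_grip (a point): Middle of the blank: halfway along it, 12 mm above its underside, where the handle is 22 mm wide; 12 mm from the centre of mass. Axes as the blank's. With the blank laid it is 12 mm above point bed.
- jaw (a joint): Sliding jaw along the bar, m: 0 with the pin central in its first hole (starts within 2 mm), +0.040 central in the next hole, + is holder +x; the pin has about 3 mm play each way in a hole. With the pin clear of the holes it slides against about 2 N of friction and stays where left.
- jaw_face (a point): Centre of the jaw's face towards the end stop, 12 mm above the bed, 12 mm to holder +x of the pin axis. The jaw: wooden bar 12 mm thick across the bed, top 49 mm over the bench, on a painted sleeve 52 x 52 mm riding on the bar, top 64 mm over the bench; on it a steel boss 22 mm across, to 80 mm.
- knob: Black knob of the lock plunger, upright cylinder 28 mm in diameter, 30 mm tall, on the pin axis above the sleeve. Origin: its centre, 101 mm above the bench at rest; axes as the holder's. It moves up and down with the pin and along the bar with the jaw. Gripped by its sides from above.
- plunger (a joint): Height of plunger and pin, m: 0 at rest (pin 8 mm in the hole), up to +0.018 pulled, -0.005 pressed home (stop). Clear of the bar from about +0.009; let go between holes it rests on the bar at +0.008. Spring 500 N/m back to 0 both ways: 8 N at +0.015, 3 N at -0.005. The pin is 8 mm thick, round-ended.
- next_hole (a point): Mouth of the next hole in the bar's top, 40 mm from the pin's first hole towards the end stop, 54 mm above the bench. Axes as the holder's. The knob must come straight above it.
- mallet: Bystander: turned carver's mallet standing on its head, 100 mm in diameter, 230 mm tall. Origin under its centre. Leave alone.
- gouge: Bystander: gouge with a wooden handle lying on the bench, 200 mm long. Origin under its middle. Leave alone.
- jar: Bystander: closed glass jar, 64 mm in diameter, 75 mm tall. Origin under its centre. Leave alone.
Not all that is in view belongs to the job. Leave any purple look-alike of the blank alone.

How it is judged:
By the outcome, as a careful person would: the job done as asked, in the order asked, and still so for the second after the job is handed in, while the arm keeps its last pose, push and grip.
It also fails if it takes over 51 s, if anything falls off the work surface, if the arm or the gripper's body presses on something with over 40 N, if the wrist force passes 120 N, or if a joint passes its speed limit or range.

## Working session

There is one attempt and no reset: what is moved stays moved. The work goes in short steps, each a Python script; the robot and the scene stay as the last script left them, time stands still between calls to the robot, and variables do not carry over. Pictures are saved under pics/ and viewed, at most 10 in all, crops included, and the job is handed in when it is done.

```bash
mkdir -p pics; python3 - <<'E'
from station import arm, snapshot, camera_info
import cv2
for n in("scene","top"):
    cv2.imwrite(f"pics/{n}0.png",snapshot(n)); c=camera_info(n); print(n,c)
print(arm.read_time(),arm.read_tool_pos(),arm.read_eef_rot(),arm.read_opening())
E
```

```text
scene {'fx': 406.7268137339212, 'fy': 406.7268137339212, 'cx': 312.88653782855175, 'cy': 202.73350773960374, 'dist_coeffs': array([-0.08679367,  0.        ,  0.        ,  0.        ,  0.        ]), 'R': array([[-0.05152656,  0.99855407,  0.01532252],
       [ 0.62278898,  0.04412308, -0.7811447 ],
       [-0.78069129, -0.030707  , -0.62416199]]), 't': array([-0.00310753, -0.30214152,  1.60264236])}
top {'fx': 458.19880692568216, 'fy': 458.19880692568216, 'cx': 320.61376292063596, 'cy': 204.74065227626926, 'dist_coeffs': array([-0.10600813,  0.        ,  0.        ,  0.        ,  0.        ]), 'R': array([[ 0.01014828, -0.99993777, -0.00463362],
       [-0.98418113, -0.0091685 , -0.17692781],
       [ 0.17687431,  0.00635584, -0.98421292]]), 't': array([0.06040894, 0.60757035, 1.34104954])}
0.1 [0.25457946 0.59749068 0.30282453] [ 2.00005504e-01  9.79794038e-01 -1.17874347e-03 -2.27263239e-04] 0.998152735960032
```

View pics/scene0.png

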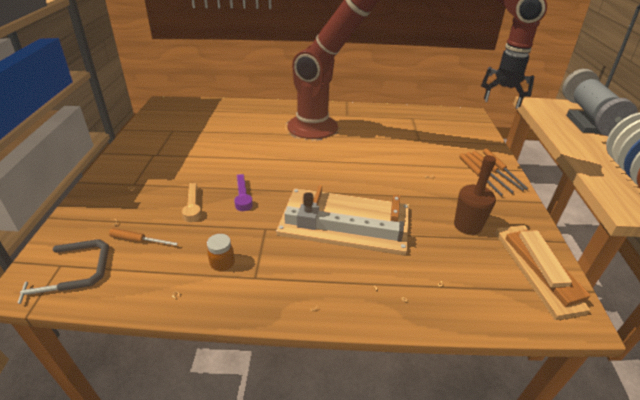

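View pics/top0.png

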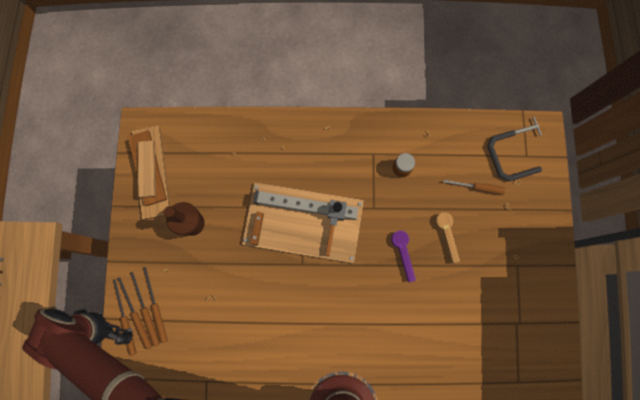

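Both pictures show the holder at top (303,222) / scene (345,220), with the knob at top (337,208) / scene (308,199). Candidates for the blank:
- Pale spoon: top (448,237) / scene (192,203).
- Purple spoon: top (403,256) / scene (243,192).
- Pale offcut: top (147,168) / scene (545,258).

I choose the pale spoon, and the close crops check it.

```bash
python3 - <<'E'
import cv2
t=cv2.imread("pics/top0.png");s=cv2.imread("pics/scene0.png")
def g(im,x0,y0,w,h,k,n):
    c=cv2.resize(im[y0:y0+h,x0:x0+w],None,fx=k,fy=k,interpolation=cv2.INTER_CUBIC)
    for x in range(-(-x0//10)*10,x0+w,10):
        cv2.line(c,(int((x-x0+.5)*k),0),(int((x-x0+.5)*k),6 if x%50 else 16),(0,0,255),1)
        if x%20==0: cv2.putText(c,str(x),(int((x-x0+.5)*k)-9,26),0,.35,(0,0,255),1)
    for y in range(-(-y0//10)*10,y0+h,10):
        cv2.line(c,(0,int((y-y0+.5)*k)),(6,int((y-y0+.5)*k)),(0,0,255),1); cv2.putText(c,str(y),(8,int((y-y0+.5)*k)+4),0,.35,(0,0,255),1)
    cv2.imwrite(n,c)
g(t,235,175,132,95,6,"pics/c_top.png")
g(s,270,178,150,78,5.3,"pics/c_scene.png")
a=cv2.resize(t[205:270,425:470],None,fx=8,fy=8,interpolation=cv2.INTER_CUBIC);b=cv2.resize(s[175:230,175:225],None,fx=8,fy=8,interpolation=cv2.INTER_CUBIC)
b=cv2.copyMakeBorder(b,0,a.shape[0]-b.shape[0],0,0,0);cv2.imwrite("pics/c_blank.png",cv2.hconcat([a,b]))
E
```

```text
(no output)
```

View pics/c_top.png

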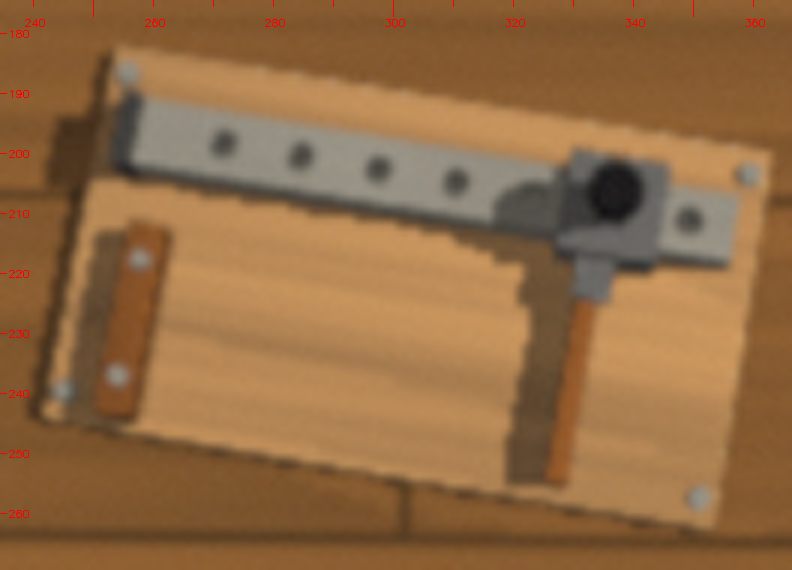

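View pics/c_scene.png

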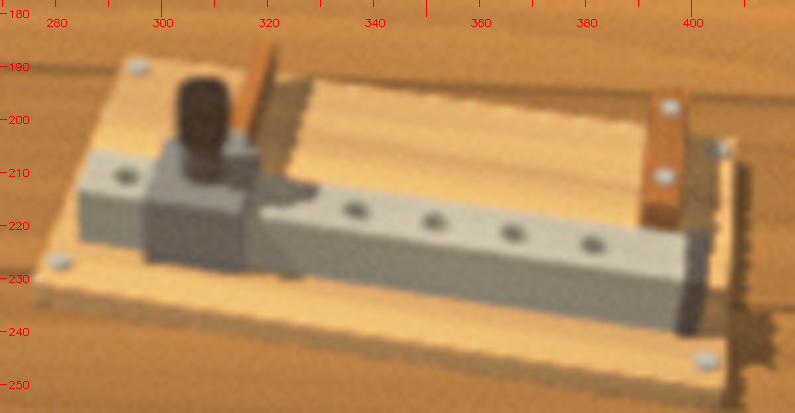

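View pics/c_blank.png

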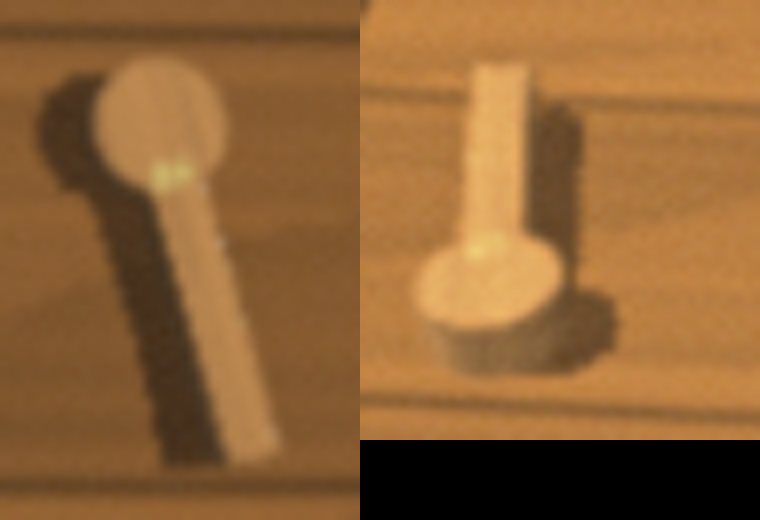

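The crops confirm the pale spoon blank, with its head at top (444.5,220) and handle end at top (456,262). The bar holes, plate screws and knob are clear in both views. I'll triangulate them and fit the poses.

```bash
cat > h.py <<'E'
import numpy as np, cv2
from station import arm, snapshot, camera_info, ticket
def tri(pt,ps):
    P=[];x=[]
    for n,p in(("top",pt),("scene",ps)):
        c=camera_info(n);K=np.array([[c["fx"],0,c["cx"]],[0,c["fy"],c["cy"]],[0,0,1]])
        P.append(np.c_[c["R"],c["t"]]);x.append(cv2.undistortPoints(np.array([[p]],float),K,c["dist_coeffs"]).reshape(2,1))
    X=cv2.triangulatePoints(P[0],P[1],x[0],x[1]).ravel();return X[:3]/X[3]
def fit(L,W): # planar rigid fit, local xy -> world xy: yaw, origin, residuals
    L=np.array(L,float);W=np.array(W)[:,:2];a=L-L.mean(0);b=W-W.mean(0)
    yaw=np.arctan2((a[:,0]*b[:,1]-a[:,1]*b[:,0]).sum(),(a*b).sum())
    R=np.array([[np.cos(yaw),-np.sin(yaw)],[np.sin(yaw),np.cos(yaw)]])
    o=W.mean(0)-R@L.mean(0);return yaw,o,W-(L@R.T+o)
E
python3 - <<'E'
from h import *
np.set_printoptions(precision=4,suppress=True)
T=lambda x,y:(235+x/6-.5,175+y/6-.5); S=lambda x,y:(270+x/5.3-.5,178+y/5.3-.5)
t=[(690,221),(456,182),(378,169),(301,156),(224,143)];s=[(126,176),(356,211),(434,222),(514,233),(593,245)]
H=[tri(T(*a),S(*b)) for a,b in zip(t,s)];print("holes",np.array(H))
yaw,o,r=fit([(x/1e3,-.05) for x in(-136,-16,24,64,104)],H);print(yaw,o,r)
sc=[tri(T(*a),S(*b)) for a,b in zip([(127,72),(749,174),(62,390),(699,497)],[(707,359),(60,261),(720,148),(138,67)])]
print("screws",np.array(sc),"centre",np.mean(sc,0), "yaw",[np.arctan2(*(d[:2]*1)[::-1]) for d in(sc[0]-sc[1],sc[2]-sc[3])])
k=tri(T(614,190),S(204,92));R=np.array([[np.cos(yaw),-np.sin(yaw)],[np.sin(yaw),np.cos(yaw)]])
print("knobtop",k,"in holder",R.T@(k[:2]-o))
st=[tri(T(*a),S(*b)) for a,b in zip([(140,258),(117,375)],[(670,107),(664,176)])];
st=[tri(T(*a),S(*b)) for a,b in zip([(140,258),(117,375)],[(664,176),(670,107)])];print("stop screws",np.array(st),[R.T@(x[:2]-o) for x in st])
B=lambda x,y:(425+x/8-.5,205+y/8-.5);C=lambda x,y:(175+x/8-.5,175+y/8-.5)
b=[tri(B(160,123),C(129,280)),tri(B(254,457),C(141,65))];print("blank",np.array(b),fit([(.054,0),(-.08,0)],b))
E
```

```text
holes [[ 0.5877 -0.0214  0.0527]
 [ 0.6067  0.0974  0.0523]
 [ 0.613   0.137   0.0527]
 [ 0.6193  0.1767  0.0532]
 [ 0.6257  0.2161  0.0531]]
1.412093845788916 [0.5599 0.1212] [[-0.0001 -0.0004]
 [ 0.     -0.    ]
 [-0.      0.0001]
 [-0.      0.0002]
 [ 0.0001  0.0001]]
screws [[ 0.6697  0.2726  0.0201]
 [ 0.6183 -0.0537  0.0192]
 [ 0.5018  0.3002  0.0201]
 [ 0.4503 -0.0276  0.0199]] centre [0.56   0.1229 0.0198] yaw [np.float64(1.4144101817151324), np.float64(1.4150113280778807)]
knobtop [0.5926 0.0189 0.1132] in holder [-0.0958 -0.0485]
stop screws [[0.5663 0.2577 0.0511]
 [0.5066 0.2674 0.0508]] [array([0.1359, 0.0152]), array([0.136 , 0.0757])]
blank [[ 0.568  -0.3191  0.0234]
 [ 0.4385 -0.3518  0.0233]] (np.float64(0.24749461412316356), array([ 0.5159, -0.3323]), array([[-0.0002, -0.0001],
       [ 0.0002,  0.0001]]))
```

Every point agrees with the description:
- Holes at z = 53 mm, and the four I could see from -16 to 104 spaced 40 mm apart.
- Stop screws at holder x = 136.
- Knob at (-96,-49).
- Blank top at 23–24 mm, with 134 mm between head centre and tail.

Next I'll pick up the blank.

```bash
cat >> h.py <<'E'
YAW=1.4138; O=np.array([.5600,.1218])
def hol(x,y):
    c,s=np.cos(YAW),np.sin(YAW);return O+np.array([c*x-s*y,s*x+c*y])
def down(a): return [np.cos(a/2),np.sin(a/2),0,0]   # tool down, tool x at world angle a
def at(xy,z): return [xy[0],xy[1],z]
E
python3 - <<'E'
from h import *
np.set_printoptions(precision=3,suppress=True)
y=.2475; g=np.array([.5159,-.3323])+.010*np.array([np.cos(y),np.sin(y)])
arm.movep(at(g,.22),down(y)); arm.move_gripper(.6,40)
arm.line_to(at(g,.077),.15); print(arm.read_ft_force())
arm.move_gripper(0.0,40); print(arm.read_opening(),arm.read_finger_force(),arm.read_ft_force(),arm.read_tool_pos())
arm.line_to(at(g,.28),.2); print(arm.read_opening(),arm.read_finger_force(),arm.read_ft_force(),arm.read_time(),arm.read_joint_positions())
a=snapshot("scene")[120:260,130:330];b=snapshot("top")[150:290,380:580]
cv2.imwrite("pics/lift.png",cv2.resize(cv2.hconcat([a,b]),None,fx=2,fy=2))
E
```

```text
[-0.388 -0.524  0.833]
0.24649049901643927 40.057087540626526 [0.475 0.625 4.391] [ 0.526 -0.33   0.078]
0.24725950349610265 39.377097487449646 [-0.303  0.322 -1.518] 6.55 [ 0.001  0.777  0.992  1.567 -0.687  1.183 -0.191]
```

View pics/lift.png

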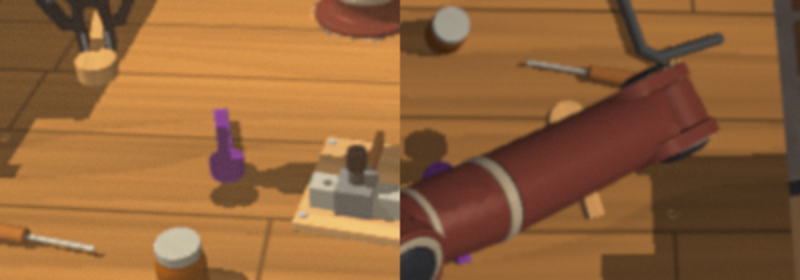

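The lift picture shows the blank held level, head at scene crop (96,65), with the purple one and the jar untouched. The opening reads 21 mm, which matches the handle. Next I'll place it.

```bash
python3 - <<'E'
from h import *
np.set_printoptions(precision=3,suppress=True)
p=hol(.042+.010,.045)
arm.movep(at(p,.24),down(YAW)); print(arm.read_tool_pos(),arm.read_joint_positions())
arm.line_to(at(p,.105),.15); arm.line_to(at(p,.0965),.03); print(arm.read_ft_force(),arm.read_tool_pos(),arm.read_opening())
arm.move_gripper(.55); arm.line_to(at(p,.24),.2)
k=hol(-.096,-.05)
arm.movep(at(k,.24),down(YAW+np.pi/2)) if arm.ik(at(k,.24),down(YAW+np.pi/2)) is not None else arm.movep(at(k,.24),down(YAW-np.pi/2))
print(arm.read_joint_positions(),arm.read_time())
t=snapshot("top")[160:280,230:380];s=snapshot("scene")[165:265,265:425]
cv2.imwrite("pics/place.png",cv2.vconcat([cv2.resize(t,(480,384)),cv2.resize(s,(480,300))])[:600] if 0 else cv2.hconcat([cv2.resize(t,(400,320)),cv2.resize(s,(400,320))]))
E
```

```text
[0.524 0.179 0.24 ] [-0.875  0.67   0.838  1.802 -0.604  0.946  0.064]
[ 0.053 -0.189 -0.972] [0.524 0.18  0.096] 0.24609708455246293
[-0.289  0.618  0.357  1.679 -0.263  0.895  1.587] 12.5833
```

View pics/place.png

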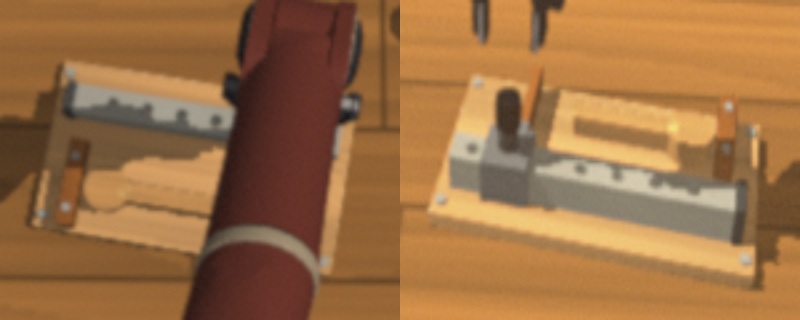

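The blank lies flat on the bed, with its head at the end stop in top crop (105,190) and just short of it. Next I'll grip the knob and feel for the play.

```bash
python3 - <<'E'
from h import *
np.set_printoptions(precision=4,suppress=True)
u=np.array([np.cos(YAW),np.sin(YAW)])
k=hol(-.096,-.05)
arm.line_to(at(k,.158),.12); print("free",arm.read_ft_force())
arm.move_gripper(0.,60); 
def st(m): f=arm.read_ft_force();print(m,"f",f,"fx",f[:2]@u,"pos",arm.read_tool_pos(),"op",arm.read_opening())
st("grip")
for d in(.002,.004,.005,-.002,-.004,-.005):
    arm.line_to(at(k+d*u,.158),.05); st(d)
    f=arm.read_ft_force()[:2]@u
print(arm.read_time())
E
```

```text
free [-0.3648 -0.2362  0.4988]
grip f [ 1.598  -1.0023  0.0794] fx -0.740119927570808 pos [0.5949 0.0191 0.1588] op 0.3122706154509898
0.002 f [ 1.1486 -1.6301  1.4646] fx -1.4305011640376442 pos [0.5952 0.0206 0.1583] op 0.30621801062937165
0.004 f [ 2.4361 -2.3078  1.3931] fx -1.8984841359252862 pos [0.5955 0.023  0.1582] op 0.3102527255129406
0.005 f [ 3.4768 -2.288   0.9854] fx -1.7162573831894994 pos [0.5956 0.0237 0.1582] op 0.3120925426404955
-0.002 f [3.5863 0.5716 1.3711] fx 1.125286861175645 pos [0.5946 0.0177 0.1582] op 0.3117147855992847
-0.004 f [4.5589 2.5992 1.1851] fx 3.2800195558022063 pos [0.5945 0.017  0.1582] op 0.30703009732484027
-0.005 f [3.9668 3.8896 0.2187] fx 4.461933414186214 pos [0.5945 0.0168 0.1582] op 0.3117832315978705
15.3667
```

```bash
python3 - <<'E'
from h import *
np.set_printoptions(precision=4,suppress=True)
u=np.array([np.cos(YAW),np.sin(YAW)])
k=hol(-.096,-.05)
for d in(0,.005,.006,.007,.008,-.005,-.006):
    arm.line_to(at(k+d*u,.158),.06)
    f=arm.read_ft_force();print(d,"fx",f[:2]@u,"d",(arm.read_tool_pos()[:2]-k)@u,arm.read_opening())
    if abs(f[:2]@u)>9: break
print(arm.read_time())
E
```

```text
0 fx 0.982613894617383 d 0.0005001966887250339 0.305182603311222
0.005 fx -0.13059505985390832 d 0.0045409388195405895 0.3095814487831344
0.006 fx -2.364703979431099 d 0.004709484712065512 0.3100719489658897
0.007 fx -3.6346991070296895 d 0.004840046424587949 0.31371568965402047
0.008 fx -4.938449686967913 d 0.004983404031752483 0.3070059222138976
-0.005 fx 3.6513563879817186 d -0.002298446652806341 0.3059808303637236
-0.006 fx 5.748447156392645 d -0.0024026590005349247 0.3137351292125782
17.2333
```

The play runs from −2.3 to +4.7 mm, so the first hole's centre is at +1.2 mm and the next hole's at +41.2 mm. Next: lift, slide, lower.

```bash
python3 - <<'E'
from h import *
np.set_printoptions(precision=4,suppress=True)
u=np.array([np.cos(YAW),np.sin(YAW)])
k=hol(-.096,-.05)
def st(m): f=arm.read_ft_force();p=arm.read_tool_pos();print(m,"f",f,"fx",f[:2]@u,"d",(p[:2]-k)@u,"z",p[2],"op",arm.read_opening())
g=lambda d,z,v:arm.line_to(at(k+d*u,z),v)
arm.move_gripper(0.,80)
g(.0012,.158,.04);st("c")
g(.0012,.1735,.03);st("up")
if arm.read_ft_force()[2]<-5:
    g(.0212,.1735,.05);st("mid"); g(.0412,.1735,.05);st("over")
    g(.0412,.166,.03);st("+8"); g(.0412,.162,.03);st("+4");g(.0412,.158,.03);st("0")
print(arm.read_time())
E
```

```text
c f [5.3724 0.1851 0.0807] fx 1.0227997114392193 d 0.0016271521888920671 z 0.1581161955450987 op 0.3072118324927166
up f [ 7.7451 -0.6717 -5.8503] fx 0.547558635078734 d 0.0016706702113903238 z 0.17248158551358037 op 0.30281355505900104
mid f [ 8.045  -0.6271 -6.7479] fx 0.638487281358879 d 0.021363476314954673 z 0.17223624647350783 op 0.31066845079009303
over f [ 7.8545 -1.1362 -6.5802] fx 0.10587355729469582 d 0.04124575282953021 z 0.1721718437356075 op 0.304757164138284
+8 f [ 6.6396 -0.3462 -2.9036] fx 0.6961460350469915 d 0.04118652743244765 z 0.16523961600217582 op 0.3013730189211085
+4 f [ 6.3043 -0.3118 -0.9045] fx 0.6777627763530296 d 0.04116123414404512 z 0.16156796626449557 op 0.3015617929629933
0 f [ 5.0367 -0.6137  0.304 ] fx 0.18136664715314538 d 0.04116859348326032 z 0.1578279871858616 op 0.3046156199353859
20.5167
```

The pin is in the next hole: the force follows the spring line, with no bar contact. Now I'll press it home.

```bash
python3 - <<'E'
from h import *
np.set_printoptions(precision=4,suppress=True)
u=np.array([np.cos(YAW),np.sin(YAW)])
k=hol(-.096,-.05)
for z in(.155,.153,.151,.149,.147,.145,.143):
    arm.line_to(at(k+.0412*u,z),.03); arm.pause(.15)
    f=arm.read_ft_force();p=arm.read_tool_pos();print(z,"f",f,"z",p[2])
    if f[2]>12: break
arm.pause(.5);print(arm.read_ft_force(),arm.read_tool_pos()[2],arm.read_opening(),arm.read_finger_force(),arm.read_time())
t=snapshot("top")[160:280,230:380];s=snapshot("scene")[165:265,265:425]
cv2.imwrite("pics/end.png",cv2.hconcat([cv2.resize(t,(400,320)),cv2.resize(s,(400,320))]))
E
```

```text
0.155 f [ 4.745  -1.0406  2.2858] z 0.15506580402095677
0.153 f [ 2.968  -0.3177  9.2783] z 0.1542868726247833
0.151 f [ 0.0091 -0.9241 19.4362] z 0.15418309297592292
[-0.3407 -0.1876 18.563 ] 0.15417159207055645 0.3032823113441686 82.32413291931152 22.2167
```

View pics/end.png

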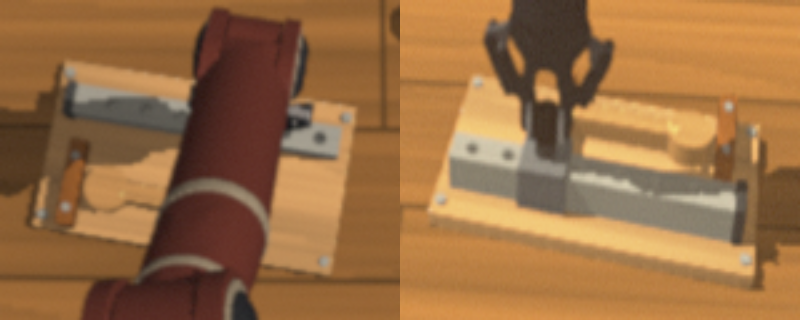

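The final picture shows two free holes behind the sleeve, at scene crop (472,148) and (508,155), so the jaw has moved exactly one hole. The blank is flat between jaw and stop, head at the stop. The plunger is on its hard stop, about 4.8 mm below rest, held with 18.5 N. I'll hand it in.

```bash
python3 -c "
from station import ticket
print(ticket.finish_job())"
```

```text
the job is handed in; nothing more can be done
None
```

The job is handed in at about 22 s: the blank lies flat on the bed with its head at the end stop, the jaw is one hole on, and the gripper is holding the plunger knob pressed fully down; the mallet, gouge and jar were left alone.

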